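# Change the food processor over from grating to chopping

## Task

Change the compact food processor over from grating to chopping. Take the grating disc and then the ejector plate under it off the drive shaft and put each fully down over the post of the storage stand whose dish fits it; then fit the chopping blade from its stand all the way down on the drive shaft and close the bowl with the lid, seated level on the rim. Do not knock over or shove aside the tumbler and the shaker standing nearby.

Things in the scene. Friction and masses are not known exactly. Their poses are not given: they have to be found in the camera images.
- processor: Food processor, fixed: white base, open steel bowl (inside 146 mm wide, outside 158 mm at the rim; floor 80, rim 135 mm above table). Oval drive shaft in its centre: 10x22 mm, long side along x, rounded tip 150 mm above table; parts rest on its boss at 88 mm. Loop handle at the -x -y corner reaches 115 mm from the axis, 132 mm high. Origin: on table under the shaft; z up; knob on -x side.
- grating_disc: Loose, 0.13 to 0.25 kg. Perforated steel disc, 108 mm wide, 4 mm thick, with a black oblong hub 42 (x) by 26 mm (y), top 36 mm above the underside; slot 26x14 mm right through it for the shaft, long side along x, 2 mm play, either way round. Grasp the hub across y. Origin: centre of the underside, z up. Starts on the drive shaft on the ejector plate's hub, origin 122 mm above table.
- ejector_plate: Loose, 0.12 kg. White plate, 136 mm wide, 5 mm thick, two low paddles along x (17 mm high) and a white hub and slot like the disc's: 42 (x) by 26 mm (y), top 34 mm above the underside; slot 26x14 mm through, long side along x, either way round. Grasp the hub across y. Origin: centre of the underside, z up. Starts on the drive shaft under the disc, origin 88 mm above table; lift it over the shaft.
- chopping_blade: Loose, 0.10 to 0.20 kg. Knife: black oblong hub 42 (x) by 26 (y) by 66 mm high, through slot 26x14 mm, long side along x, either way round; two thin curved steel blades to about +x (10 mm up) and -x (25 mm up), reaching at most 68 mm out. Grasp its upper 35 mm across y. Origin: centre of the hub's underside, z up. Starts on blade_stand, origin 10 mm above table; fully down on the shaft: 88 mm.
- lid: Loose, 0.15 kg. Round grey lid, brim 160 mm wide, domed, with a black grip bar on top: 60 (x) by 24 (y) by 34 mm, its top 72 mm above the underside; grasp it across y. Origin: centre of the underside of the ring (131 mm wide, 8 mm deep) that goes inside the bowl's rim; z up. Starts upright on the table. Closed, brim on the rim, origin 127 mm above table; any turn. Closes only over a seated blade.
- disc_stand: Fixed grey stand for the grating disc: the middle-sized round dish, 124 mm wide, lip 14 mm high, with an upright oval post (10x22 mm, long side along its x, rounded tip 40 mm above table) like the drive shaft. Parts rest on its boss, 10 mm above table. Origin: on the table under the post, z up.
- ejector_stand: Fixed grey stand for the ejector plate: the largest round dish, 154 mm wide; lip, post and boss as on disc_stand (lip 14 mm, oval post with its long side along x and tip 40 mm above table, boss 10 mm above table). Origin: on the table under the post, z up.
- blade_stand: Fixed grey stand that carries the chopping blade at the start and stays empty: the smallest dish, 92 mm wide, oval post with long side along x, tip 50 mm and boss 10 mm above table. Origin: on the table under the post, z up.
- tumbler: Bystander, loose: clear plastic tumbler, 66 mm wide, 99 mm high. Origin: centre of its underside.
- shaker: Bystander, loose: white shaker with a steel cap, 41 mm wide, 84 mm high. Origin: centre of its underside.
There are look-alikes about, which are no part of the job. What is shaped like the disc_stand but pink is not meant.

How it is judged:
By the outcome, as a careful person would: the job done as asked, in the order asked, and still so for the second after the job is handed in, with the robot touching nothing.
It also fails if it takes over 115 s, if anything falls off the work surface, if the arm or the gripper's body presses on something with over 40 N, if the wrist force passes 120 N, or if a joint passes its speed limit or range.

## Robot

A 6-joint arm with a two-finger parallel gripper is mounted at the origin on a cart in front of the work surface, level with it; the furniture and walls round the work are solid. World frame = base frame: x ahead of the robot, y to its left, z up, the work surface at z = 0. Lengths are in m, angles in degrees, forces in N, time in s.
With the tool pointing down it reaches from about 0.4 to 0.825 m from the base axis. Payload 7 kg.
Tool frame: the origin (TCP) lies on the front face of the gripper's body, between the roots of the fingers; the fingertips stand 66 mm ahead of it and the grasp point (between the pads) lies 47 mm ahead of it; z points along the fingers, y is the line along which they close (so a half turn about z gives the same grasp; the last joint's range is limited). The gripper opens to 88 mm and grips with 3 to 60 N. Pads are 19 mm wide; open, the fingers measure 130 mm over their backs; the gripper's body (78 mm by 193 mm) begins 47 mm behind the grasp point.
Start: joints at [-47.722, 20.546, 0.682, 0, -70.136, -16.507], TCP at [0.293, -0.608, 0.292] pointing down, gripper open.
Joint ranges: [-176.03, 176.03], [-82.01, 121.73], [-58.28, 71.71], [-173.87, 95.51], [-174.79, -0.11], [-173.66, 173.66]. Speed limits (degrees/s): [136.94, 136.94, 172.46, 180, 180, 180].

## Interface

Orientations are given as [roll, pitch, yaw] about the fixed x, y, z axes, in that order (R = Rz(yaw) Ry(pitch) Rx(roll)).
In Python, from plant import ctrl gives the robot as it stands.
- The arm moves only by the tool send_rows, never from a script. Its argument "deltas" is a list of rows, each a list of 2 entries, a list of its own where there are three numbers: the shift along the tool's x, y, z each as a share of 800 mm, from -1 to 1, then the turn about the tool's z as a share of 90 degrees, from -1 to 1. A call has exactly 5 rows; each row is the pose to reach, as a shift and turn from the pose commanded when the call began, along the tool's axes at that moment; what a row does not reach only later rows make up. A row lasts 1/12 s, in which the tool goes at most 41.7 mm and 7.16 degrees, less where a joint would pass 70% of its speed; a pose out of reach is approached as far as the arm can. A call with a number of a shift or a turn outside -1 to 1 is refused whole. A call with a gripper value outside its range is refused whole. "gripper" is the opening, from 0 (shut) to 1 (fully open), set as the call begins (left out, the last holds). The fingers move at their own pace and stop on an object; the grip force is fixed at half the most. Time passes only in rows, so rows that repeat a pose let the fingers close, or fill a call up. It gives the time, the measured TCP pose, the force, the opening and the grip force at its end, in the units of the state.
- ctrl.get_obs(): the state, without advancing time (a new reading comes with each control period).
- ctrl.snapshot(name): name is "scene" or "top" or "wrist"; returns a dict with "color" (420x560x3 uint8, red, green, blue), "vertical_fov" (degrees; the focal length in pixels is half the picture's height over the tangent of half this angle, whatever the lens; pixels are square), "cx", "cy" (the principal point, pixels), "rvec" (rotation vector, rad) and "tvec" (3), from world to camera coordinates, as OpenCV has them. Camera axes: x right, y down, z forward; pixel columns grow to the right and rows downward; lengths in m; the calibration is good to about 2 mm. A picture is of the moment at which its call begins. There is no depth.
- ctrl.close_job(): hands the job in; it is judged then, once.
Trained networks look in a picture, given as the dict that the camera call returned (one of the last four; its "shot" number tells which), for a name from the list of things; names that differ only in an ending like _2 or _b are one class to them, and where a whole thing is asked for, a point or a joint stands for the part that bears it (a point fixed in the world has none). Each returns a list of dicts, best first, with "conf" (0 to 1); they miss things now and then, are a little off and sometimes report something else, mostly with a low value. They report only what shows in the picture. A call takes as long as a camera call. They do not tell look-alikes from the thing itself.
- ctrl.boxes_of(picture, thing): "xy" ([column, row] as shares, 0 to 1, of the picture: columns of its width, rows of its height, amid what is visible of it).
- ctrl.cut_out(picture, thing): "pixels" (420x560 bool, what is visible of it) and "xy" ([column, row] as shares, 0 to 1, of the picture: columns of its width, rows of its height, amid what is visible of it).
The state is a dict: "clock": time; "joint_pos": joint angles; "qvel": joint speeds; "tau": joint torques, N m; "tool_pos": TCP position; "orientation": TCP orientation; "force": force on the tool from outside, world axes, zero at the start; "moment": the same for the moment, N m; "opening": finger opening in m; "gripper_force": force on a finger pad.
Only numpy, scipy, OpenCV 4.12 (cv2) and the standard library are available. Lean on these libraries where they do the work, as an engineer would, in place of code of your own. Each camera call takes 0.05 s, during which the arm holds its last target. There are 200 camera calls.

## Working session

There is one attempt and no reset: what is moved stays moved. The work goes in short steps, Python scripts to look and compute and a tool call to move; the robot and the scene stay as the last step left them, time stands still between calls to the robot, and variables do not carry over. Pictures are saved under pics/ and viewed, at most 14 in all, crops included, and the job is handed in when it is done.

Besides the shell and the picture viewer there is one more tool, called after "Call:" by a JSON object that holds its "fn" and its "kwargs". send_rows: Moves the arm, as the interface text tells. Shift numbers are shares of 800 mm and turn numbers shares of 90 degrees, none past 1 either way. Its arguments: {"type":"object","properties":{"deltas":{"type":"array","items":{"type":"array"}},"gripper":{"type":"number"}},"required":["deltas"]}

```bash
mkdir -p pics; cat > h.py <<'E'
import numpy as np, cv2
from plant import ctrl
def snap(n,f=None):
    p=ctrl.snapshot(n)
    if f: cv2.imwrite('pics/'+f,p['color'][:,:,::-1])
    return p
def K(p):
    f=p['color'].shape[0]/2/np.tan(np.radians(p['vertical_fov'])/2)
    return np.array([[f,0,p['cx']],[0,f,p['cy']],[0,0,1]])
def ray(p,px,z):
    R=cv2.Rodrigues(np.array(p['rvec'],float))[0];t=np.array(p['tvec'],float).ravel()
    o=-R.T@t;d=R.T@np.linalg.inv(K(p))@[px[0],px[1],1]
    return o+d*(z-o[2])/d[2]
def proj(p,X):
    return cv2.projectPoints(np.array(X,float).reshape(-1,1,3),np.array(p['rvec'],float),np.array(p['tvec'],float),K(p),None)[0].reshape(-1,2)
E
python3 - <<'E'
from h import *
print({k:v for k,v in ctrl.get_obs().items() if k in('clock','tool_pos','orientation','opening')})
for n in('top','scene'):
    p=snap(n,n+'0.png')
    print(n,p['vertical_fov'],p['cx'],p['cy'],p['rvec'],p['tvec'],[k for k in p])
    for t in 'processor grating_disc ejector_plate chopping_blade lid disc_stand ejector_stand blade_stand tumbler shaker'.split():
        print(t,[(np.round(np.array(b['xy'])*[560,420]).tolist(),round(b['conf'],2),ray(p,np.array(b['xy'])*[560,420],0).round(3).tolist()) for b in ctrl.boxes_of(p,t)])
E
```

```text
{'clock': 0.0, 'tool_pos': array([ 0.29329011, -0.60751954,  0.29124041]), 'orientation': array([ 1.79905046e+02, -8.24509207e-03, -1.54237205e+02]), 'opening': 0.08749961835736896}
top 55.984382390210165 281.3688318442555 208.64056740010227 [ 2.15569129 -2.21950089  0.04052265] [-0.03381099  0.54434889  1.50784542] ['color', 'vertical_fov', 'cx', 'cy', 'rvec', 'tvec', 'shot']
processor [([250.0, 190.0], 0.65, [0.622, 0.07, 0.0])]
grating_disc [([252.0, 186.0], 0.62, [0.634, 0.062, 0.0])]
ejector_plate [([268.0, 193.0], 0.55, [0.606, 0.003, 0.0])]
chopping_blade [([185.0, 205.0], 0.57, [0.569, 0.326, 0.0])]
lid [([352.0, 198.0], 0.75, [0.577, -0.325, 0.0])]
disc_stand [([400.0, 194.0], 0.91, [0.588, -0.512, 0.0]), ([355.0, 254.0], 0.64, [0.36, -0.329, 0.0])]
ejector_stand [([352.0, 199.0], 0.21, [0.574, -0.325, 0.0])]
blade_stand [([193.0, 207.0], 0.75, [0.559, 0.297, 0.0])]
tumbler [([396.0, 227.0], 0.82, [0.461, -0.489, 0.0])]
shaker []
scene 54.7067658519239 277.68104074687415 203.60887366035104 [ 0.82398076 -2.46415975  1.24605816] [0.38484953 0.32899831 0.98944647] ['color', 'vertical_fov', 'cx', 'cy', 'rvec', 'tvec', 'shot']
processor [([235.0, 234.0], 0.79, [0.64, 0.006, 0.0])]
grating_disc [([230.0, 214.0], 0.62, [0.718, -0.059, 0.0])]
ejector_plate [([216.0, 220.0], 0.49, [0.735, -0.006, 0.0])]
chopping_blade [([176.0, 297.0], 0.67, [0.596, 0.295, 0.0])]
lid [([309.0, 193.0], 0.59, [0.578, -0.326, 0.0])]
disc_stand [([360.0, 215.0], 0.77, [0.373, -0.326, 0.0]), ([332.0, 170.0], 0.71, [0.591, -0.515, 0.0])]
ejector_stand [([211.0, 356.0], 0.91, [0.403, 0.364, 0.0])]
blade_stand [([179.0, 315.0], 0.88, [0.546, 0.328, 0.0]), ([234.0, 224.0], 0.41, [0.673, -0.026, -0.0])]
tumbler [([358.0, 171.0], 0.84, [0.506, -0.572, 0.0])]
shaker [([175.0, 245.0], 0.94, [0.751, 0.156, 0.0])]
```

```bash
python3 - <<'E'
import cv2
a=cv2.imread('pics/top0.png');b=cv2.imread('pics/scene0.png')
cv2.imwrite('pics/top0c.png',cv2.resize(a[120:310,140:440],(800,507),interpolation=cv2.INTER_CUBIC))
cv2.imwrite('pics/scene0c.png',cv2.resize(b[130:420,100:440],(700,597),interpolation=cv2.INTER_CUBIC))
E
```

```text
(no output)
```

View pics/top0c.png

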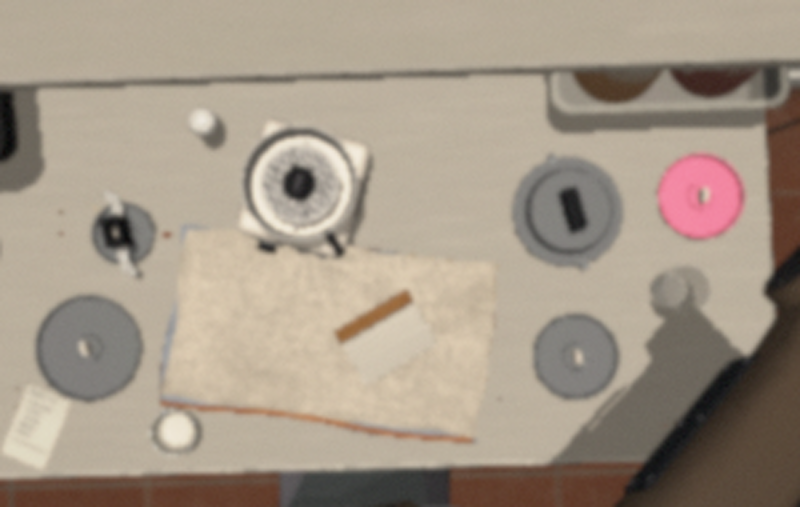

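View pics/scene0c.png

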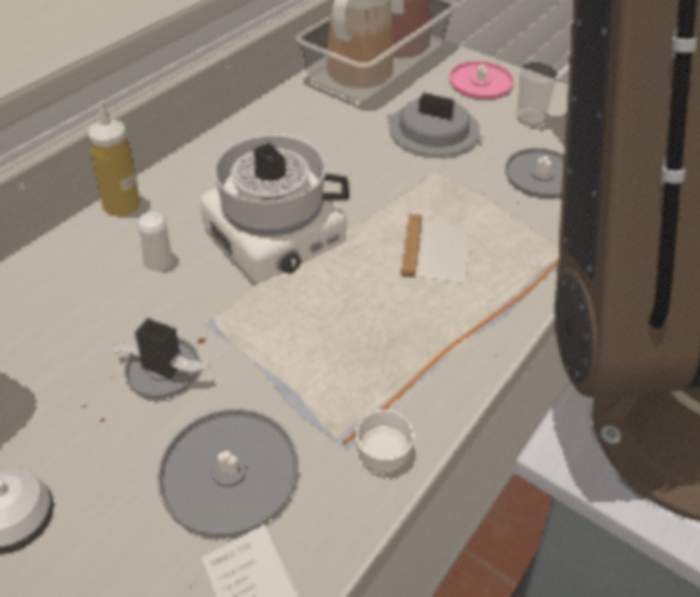

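The crop shows the processor at (300,185), blade at (118,232), ejector stand at (90,347), lid at (567,210) and the grey disc stand at (576,356). The pink look-alike is at (700,195). I'll work out coarse positions from these.

```bash
python3 - <<'E'
from h import *
p=snap('top')
for n,u,v,z in [('proc rim',300,184,.135),('disc hub',298,184,.158),('blade top',118,232,.076),('bl a',111,200,.025),('bl b',132,272,.03),('ejst',90,348,.014),('ejpost',90,348,.04),('lidbrim',567,211,.016),('lid bar',572,209,.072),('bar a',565,188,.072),('bar b',579,230,.072),('discst',576,356,.014),('tumb',665,290,.099),('shaker',202,121,.084),('knob',267,246,.04),('handle',336,245,.13),('c1',272,120,.07),('c2',370,153,.07)]:
    print(n,ray(p,(140+u*.375,120+v*.375),z).round(3))
E
```

```text
proc rim [0.61  0.049 0.135]
disc hub [0.607 0.05  0.158]
blade top [0.557 0.309 0.076]
bl a [0.606 0.332 0.025]
bl b [0.502 0.302 0.03 ]
ejst [0.394 0.369 0.014]
ejpost [0.395 0.361 0.04 ]
lidbrim [ 0.571 -0.324  0.016]
lid bar [ 0.57  -0.322  0.072]
bar a [ 0.6   -0.313  0.072]
bar b [ 0.541 -0.331  0.072]
discst [ 0.363 -0.33   0.014]
tumb [ 0.454 -0.439  0.099]
shaker [0.707 0.188 0.084]
knob [0.533 0.107 0.04 ]
handle [0.527 0.004 0.13 ]
c1 [0.708 0.092 0.07 ]
c2 [ 0.657 -0.044  0.07 ]
```

Call:
{"fn": "send_rows", "kwargs": {"deltas": [[[0,0,-0.05],0],[[0,0,-0.1],-0.08],[[0,0,-0.1],-0.16],[[0,0,-0.1],-0.24],[[0,0,-0.1],-0.32]], "gripper": 0.6}}

```text
clock: 1.57
tool_pos: [0.2936, -0.6079, 0.3732]
orientation: [-179.9, -0.0, -125.2]
force: [0.1, 0.3, -0.7]
opening: 0.0601
gripper_force: 0.0
```

```bash
cat >> h.py <<'E'
def plan(tgts, start=None, v=0.2, w=34):
    """tgts: list of (x,y,z,yaw) TCP waypoints; prints the last row of each call in shares"""
    o=ctrl.get_obs(); c=np.r_[o['tool_pos'],o['orientation'][2]] if start is None else np.array(start,float)
    for g in tgts:
        g=np.array(g,float); d=g-c; d[3]=(d[3]+180)%360-180
        n=max(1,int(np.ceil(max(np.linalg.norm(d[:3])/v,abs(d[3])/w)-.02)))
        for i in range(n):
            a=np.radians(c[3]); s=d/n
            tx=s[0]*np.cos(a)+s[1]*np.sin(a); ty=s[0]*np.sin(a)-s[1]*np.cos(a)
            print([[round(tx/.8,4),round(ty/.8,4),round(-s[2]/.8,4)],round(-s[3]/90,4)])
            c=c+s
        print('-- at',g)
E
python3 -c "
from h import *
print(ctrl.get_obs()['joint_pos'])
plan([(.56,.03,.40,-17)])"
```

```text
[-4.77205275e+01  1.84837610e+01  8.08347050e+00 -1.06334675e-02
 -7.94964612e+01  1.24951411e+01]
[[np.float64(-0.2109), np.float64(0.047), np.float64(-0.0084)], np.float64(-0.3006)]
[[np.float64(-0.2091), np.float64(-0.0541), np.float64(-0.0084)], np.float64(-0.3006)]
[[np.float64(-0.1617), np.float64(-0.1433), np.float64(-0.0084)], np.float64(-0.3006)]
[[np.float64(-0.0788), np.float64(-0.2011), np.float64(-0.0084)], np.float64(-0.3006)]
-- at [  0.56   0.03   0.4  -17.  ]
```

Call:
{"fn": "send_rows", "kwargs": {"deltas": [[[-0.211,0.047,-0.008],-0.3],[[-0.211,0.047,-0.008],-0.3],[[-0.211,0.047,-0.008],-0.3],[[-0.211,0.047,-0.008],-0.3],[[-0.211,0.047,-0.008],-0.3]]}}

```text
clock: 1.98
tool_pos: [0.3626, -0.4445, 0.3797]
orientation: [-179.9, 0.0, -98.1]
force: [-0.2, -0.6, -0.1]
opening: 0.0528
gripper_force: 0.0
```

Call:
{"fn": "send_rows", "kwargs": {"deltas": [[[-0.209,-0.054,-0.008],-0.3],[[-0.209,-0.054,-0.008],-0.3],[[-0.209,-0.054,-0.008],-0.3],[[-0.209,-0.054,-0.008],-0.3],[[-0.209,-0.054,-0.008],-0.3]]}}

```text
clock: 2.4
tool_pos: [0.4304, -0.2856, 0.3858]
orientation: [-179.9, -0.0, -71.0]
force: [0.0, -0.8, 0.7]
opening: 0.053
gripper_force: 0.0
```

Call:
{"fn": "send_rows", "kwargs": {"deltas": [[[-0.162,-0.143,-0.008],-0.3],[[-0.162,-0.143,-0.008],-0.3],[[-0.162,-0.143,-0.008],-0.3],[[-0.162,-0.143,-0.008],-0.3],[[-0.162,-0.143,-0.008],-0.3]]}}

```text
clock: 2.82
tool_pos: [0.4982, -0.1264, 0.3917]
orientation: [-179.9, -0.0, -44.1]
force: [-0.3, -0.5, -0.5]
opening: 0.0527
gripper_force: 0.0
```

Call:
{"fn": "send_rows", "kwargs": {"deltas": [[[-0.079,-0.201,-0.008],-0.3],[[-0.079,-0.201,-0.008],-0.3],[[-0.079,-0.201,-0.008],-0.3],[[-0.079,-0.201,-0.008],-0.3],[[-0.079,-0.201,-0.008],-0.3]]}}

```text
clock: 3.23
tool_pos: [0.5661, 0.0329, 0.3972]
orientation: [-180.0, 0.0, -17.1]
force: [0.2, -0.8, -0.3]
opening: 0.0525
gripper_force: 0.0
```

```bash
python3 - <<'E'
from h import *
o=ctrl.get_obs();print(o['clock'],o['tool_pos'],o['orientation'],o['joint_pos'].round(1))
p=snap('wrist','w1.png');R=cv2.Rodrigues(np.array(p['rvec']))[0];print(p['vertical_fov'],-R.T@np.array(p['tvec']),R.round(2))
print(proj(p,[(.61,.049,.135),(.607,.05,.158)]))
E
```

```text
3.2333 [0.56611197 0.03289519 0.39716881] [-1.79972135e+02  6.88519741e-03 -1.70847643e+01] [ 23.1   7.5  -3.2  -0.  -79.3  49.8]
60.68790457397389 [0.62841103 0.01351303 0.49024006] [[-0.29 -0.96 -0.  ]
 [-0.93  0.28  0.25]
 [-0.23  0.07 -0.97]]
[[246.29334543 147.0371087 ]
 [244.30893465 152.51067947]]
```

View pics/w1.png

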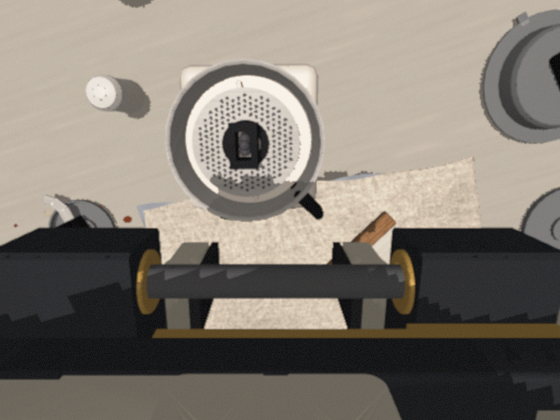

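The wrist view shows the bowl rim centred near (246,140), the hub at (244,146) and the base edges square with the image, so processor yaw is about -17°. I'll check with an overlay.

```bash
cat >> h.py <<'E'
def circ(c,z,r,n=60):
    t=np.linspace(0,2*np.pi,n); return np.c_[c[0]+r*np.cos(t),c[1]+r*np.sin(t),np.full(n,z)]
def rect(c,z,a,b,yaw):
    y=np.radians(yaw);R=np.array([[np.cos(y),-np.sin(y)],[np.sin(y),np.cos(y)]])
    q=np.array([[a,b],[-a,b],[-a,-b],[a,-b],[a,b]])/2@R.T+c
    return np.c_[q,np.full(5,z)]
def overlay(p,shapes,box,f,s=4):
    x0,y0,x1,y1=box
    im=cv2.resize(p['color'][y0:y1,x0:x1,::-1],None,fx=s,fy=s,interpolation=cv2.INTER_CUBIC)
    for X,col in shapes:
        q=((proj(p,X)+.5-[x0,y0])*s).round().astype(np.int32)
        cv2.polylines(im,[q.reshape(-1,1,2)],False,col,1)
    cv2.imwrite('pics/'+f,im)
def fitcirc(p,z,r,c0,rng=.012,sgn=None):
    """centre of a circle of known radius and height by gradient strength"""
    g=cv2.GaussianBlur(cv2.cvtColor(p['color'],cv2.COLOR_RGB2GRAY).astype(np.float32),(0,0),1)
    gx=cv2.Sobel(g,cv2.CV_32F,1,0);gy=cv2.Sobel(g,cv2.CV_32F,0,1)
    def score(c):
        q=proj(p,circ(c,z,r,180));q2=proj(p,circ(c,z,r+.002,180));n=q2-q;n/=np.linalg.norm(n,axis=1)[:,None]
        m=lambda G:cv2.remap(G,q[:,0].astype(np.float32),q[:,1].astype(np.float32),1)
        d=(m(gx)[:,0]*n[:,0]+m(gy)[:,0]*n[:,1]); 
        return np.mean(np.minimum(np.abs(d) if sgn is None else np.maximum(sgn*d,0),80))
    best=max(((score((c0[0]+i,c0[1]+j)),c0[0]+i,c0[1]+j) for i in np.arange(-rng,rng+1e-6,.001) for j in np.arange(-rng,rng+1e-6,.001)))
    return best
E
python3 - <<'E'
from h import *
p=snap('wrist')
b=fitcirc(p,.135,.079,(.612,.048));print(b)
b2=fitcirc(p,.126,.054,(.612,.048));print('disc',b2)
b3=fitcirc(p,.135,.073,(.612,.048));print('inner',b3)
c=b[1:]
overlay(p,[(circ(c,.135,.079),(0,0,255)),(rect(c,.158,.042,.026,-17),(0,255,0)),(rect(c,.150,.022,.010,-17),(255,255,0)),(circ(c,.126,.054),(255,0,255))],(155,50,335,230),'o1.png',3.3)
E
```

```text
(np.float64(49.5801144058065), np.float64(0.611), np.float64(0.04400000000000001))
disc (np.float64(66.38690293244144), np.float64(0.613), np.float64(0.049000000000000016))
inner (np.float64(72.46024435480615), np.float64(0.613), np.float64(0.05000000000000002))
```

View pics/o1.png

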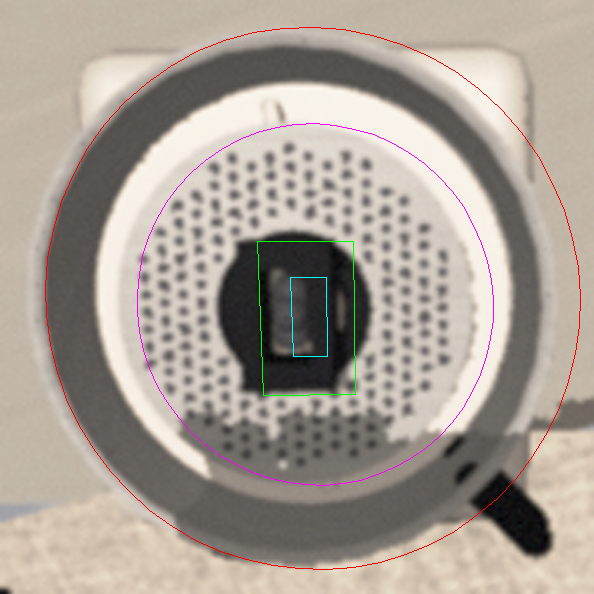

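The inner-rim and disc fits agree at (0.613, 0.050) with yaw -17°, and the red outer fit is off. Going to grasp the disc hub.

```bash
python3 -c "
from h import *
plan([(.613,.050,.26,-17),(.613,.05,.2,-17)])"
```

```text
[[np.float64(0.05), np.float64(-0.0417), np.float64(0.1714)], np.float64(-0.0051)]
-- at [  0.613   0.05    0.26  -17.   ]
[[np.float64(0.0), np.float64(-0.0), np.float64(0.075)], np.float64(-0.0)]
-- at [  0.613   0.05    0.2   -17.   ]
```

Call:
{"fn": "send_rows", "kwargs": {"deltas": [[[0.02,-0.02,0.05],0],[[0.05,-0.042,0.1],0],[[0.05,-0.042,0.14],0],[[0.05,-0.042,0.171],0],[[0.05,-0.042,0.171],0]]}}

```text
clock: 3.75
tool_pos: [0.6096, 0.0465, 0.2544]
orientation: [179.7, 0.5, -17.7]
force: [-1.1, 0.1, -0.8]
opening: 0.0523
gripper_force: 0.0
```

```bash
python3 -c "
from h import *
plan([(.613,.05,.2,-17)])
p=snap('wrist')
b=fitcirc(p,.135,.073,(.612,.048));print('inner',b)
b=fitcirc(p,.126,.054,(.612,.048));print('disc',b)
"
```

```text
[[np.float64(0.0028), np.float64(-0.0055), np.float64(0.068)], np.float64(-0.0083)]
-- at [  0.613   0.05    0.2   -17.   ]
inner (np.float64(51.13478059289686), np.float64(0.613), np.float64(0.049000000000000016))
disc (np.float64(40.82356696594414), np.float64(0.624), np.float64(0.04000000000000001))
```

Call:
{"fn": "send_rows", "kwargs": {"deltas": [[[0.002,-0.003,0.02],0],[[0.002,-0.003,0.045],0],[[0.002,-0.003,0.065],0],[[0.002,-0.003,0.07],0],[[0.002,-0.003,0.07],0]]}}

```text
clock: 4.22
tool_pos: [0.615, 0.0494, 0.2064]
orientation: [-180.0, -0.1, -17.6]
force: [0.4, -0.5, 0.5]
opening: 0.0524
gripper_force: 0.0
```

```bash
python3 -c "
from h import *
plan([(.613,.05,.2,-17)]);print(ctrl.get_obs()['tool_pos'])
"
```

```text
[[np.float64(-0.0026), np.float64(0.0001), np.float64(0.0081)], np.float64(-0.0068)]
-- at [  0.613   0.05    0.2   -17.   ]
[0.61503038 0.04942809 0.20644974]
```

Call:
{"fn": "send_rows", "kwargs": {"deltas": [[[-0.002,0,0.006],0],[[-0.002,0,0.006],0],[[-0.002,0,0.006],0],[[-0.002,0,0.006],0],[[-0.002,0,0.006],0]]}}

```text
clock: 4.63
tool_pos: [0.6135, 0.0505, 0.2009]
orientation: [-180.0, -0.1, -17.6]
force: [1.2, -0.1, 0.1]
opening: 0.0525
gripper_force: 0.0
```

Call:
{"fn": "send_rows", "kwargs": {"deltas": [[[0,0,0],0],[[0,0,0],0],[[0,0,0],0],[[0,0,0],0],[[0,0,0],0]], "gripper": 0}}

```text
clock: 5.05
tool_pos: [0.6131, 0.0504, 0.2001]
orientation: [180.0, 0.0, -17.6]
force: [-0.3, 0.0, -0.4]
opening: 0.0258
gripper_force: 29.9
```

Call:
{"fn": "send_rows", "kwargs": {"deltas": [[[0,0,0],0],[[0,0,-0.005],0],[[0,0,-0.015],0],[[0,0,-0.025],0],[[0,0,-0.04],0]]}}

```text
clock: 5.47
tool_pos: [0.6129, 0.0504, 0.2325]
orientation: [180.0, 0.0, -17.6]
force: [-0.5, 0.3, -1.4]
opening: 0.0257
gripper_force: 29.8
```

```bash
python3 -c "
from h import *
plan([(.613,.05,.32,-17.6),(.425,-.18,.32,-90)])
"
```

```text
[[np.float64(0.0002), np.float64(0.0004), np.float64(-0.1094)], np.float64(0.0002)]
-- at [  0.613   0.05    0.32  -17.6  ]
[[np.float64(-0.0457), np.float64(0.115), np.float64(-0.0)], np.float64(0.2681)]
[[np.float64(0.0053), np.float64(0.1237), np.float64(-0.0)], np.float64(0.2681)]
[[np.float64(0.0554), np.float64(0.1107), np.float64(-0.0)], np.float64(0.2681)]
-- at [  0.425  -0.18    0.32  -90.   ]
```

Call:
{"fn": "send_rows", "kwargs": {"deltas": [[[0,0,-0.03],0],[[0,0,-0.06],0],[[0,0,-0.09],0],[[0,0,-0.109],0],[[0,0,-0.109],0]]}}

```text
clock: 5.88
tool_pos: [0.6147, 0.0506, 0.3248]
orientation: [-179.8, -0.4, -17.6]
force: [0.5, 0.2, -1.2]
opening: 0.0256
gripper_force: 29.8
```

Call:
{"fn": "send_rows", "kwargs": {"deltas": [[[-0.008,0.022,0],0.05],[[-0.018,0.045,0],0.1],[[-0.027,0.07,0],0.16],[[-0.037,0.095,0],0.22],[[-0.046,0.115,0],0.27]]}}

```text
clock: 6.3
tool_pos: [0.5492, -0.0271, 0.3194]
orientation: [180.0, 0.0, -42.2]
force: [0.4, -0.3, -0.8]
opening: 0.0259
gripper_force: 29.8
```

Call:
{"fn": "send_rows", "kwargs": {"deltas": [[[0,0.025,0],0.054],[[0,0.05,0],0.108],[[0.003,0.075,0],0.162],[[0.004,0.1,0],0.215],[[0.005,0.124,0],0.27]]}}

```text
clock: 6.72
tool_pos: [0.4861, -0.1034, 0.3194]
orientation: [-180.0, 0.0, -66.4]
force: [-0.2, -0.7, -0.9]
opening: 0.0257
gripper_force: 29.8
```

Call:
{"fn": "send_rows", "kwargs": {"deltas": [[[0.012,0.025,0],0.054],[[0.024,0.05,0],0.108],[[0.036,0.075,0],0.162],[[0.045,0.095,0],0.215],[[0.055,0.111,0],0.27]]}}

```text
clock: 7.13
tool_pos: [0.4222, -0.1795, 0.3196]
orientation: [-180.0, 0.0, -90.7]
force: [0.6, -0.2, -2.5]
opening: 0.0261
gripper_force: 29.8
```

Call:
{"fn": "send_rows", "kwargs": {"deltas": [[[0,0,0],0],[[0,0,0],0],[[0,0,0],0],[[0,0,0],0],[[0,0,0],0]]}}

```text
clock: 7.55
tool_pos: [0.424, -0.1783, 0.3193]
orientation: [180.0, 0.0, -90.4]
force: [0.7, -0.4, -0.6]
opening: 0.0254
gripper_force: 29.8
```

```bash
python3 - <<'E'
from h import *
o=ctrl.get_obs();print(o['clock'],o['tool_pos'],o['orientation'],o['opening'])
p=snap('wrist')
b=fitcirc(p,.014,.062,(.363,-.33),.02);print(b)
c=b[1:]
print(proj(p,[(*c,.02)]))
overlay(p,[(circ(c,.014,.062),(0,0,255))],(60,0,500,420),'o2.png',1.4)
E
```

```text
7.55 [ 0.4240023  -0.17833744  0.31928257] [ 1.79992748e+02  3.22074775e-03 -9.03897540e+01] 0.025427086444993207
(np.float64(51.909292324342644), np.float64(0.365), np.float64(-0.33))
[[332.73481192  28.47923134]]
```

View pics/o2.png

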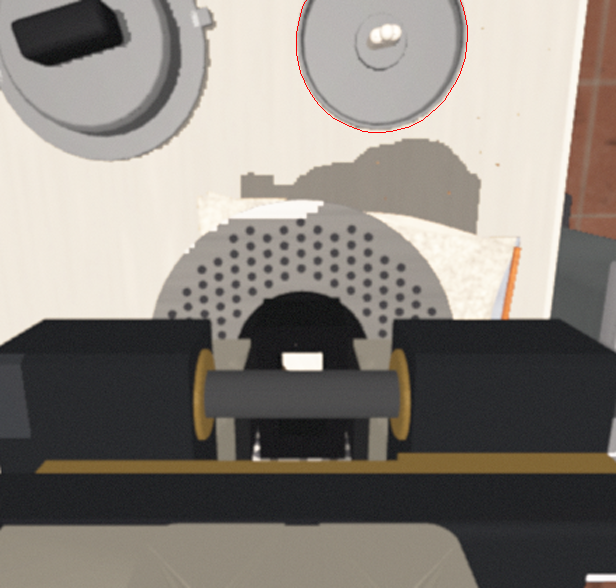

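```bash
python3 -c "
from h import *
plan([(.49,-.31,.26,-170)])
"
```

```text
[[np.float64(0.0547), np.float64(-0.0279), np.float64(0.0247)], np.float64(0.2948)]
[[np.float64(0.0364), np.float64(-0.0494), np.float64(0.0247)], np.float64(0.2948)]
[[np.float64(0.0105), np.float64(-0.0605), np.float64(0.0247)], np.float64(0.2948)]
-- at [   0.49   -0.31    0.26 -170.  ]
```

Call:
{"fn": "send_rows", "kwargs": {"deltas": [[[0.011,-0.006,0.005],0.06],[[0.022,-0.012,0.01],0.12],[[0.033,-0.018,0.015],0.18],[[0.044,-0.023,0.02],0.24],[[0.055,-0.028,0.025],0.295]]}}

```text
clock: 8.02
tool_pos: [0.4462, -0.223, 0.299]
orientation: [180.0, -0.0, -117.2]
force: [-0.5, 0.3, -1.6]
opening: 0.0257
gripper_force: 29.8
```

Call:
{"fn": "send_rows", "kwargs": {"deltas": [[[0.007,-0.01,0.005],0.06],[[0.014,-0.02,0.01],0.12],[[0.021,-0.03,0.015],0.18],[[0.028,-0.04,0.02],0.24],[[0.036,-0.049,0.025],0.295]]}}

```text
clock: 8.43
tool_pos: [0.4682, -0.2665, 0.2789]
orientation: [180.0, -0.0, -143.8]
force: [-0.2, 1.0, -1.2]
opening: 0.0256
gripper_force: 29.8
```

Call:
{"fn": "send_rows", "kwargs": {"deltas": [[[0.002,-0.012,0.005],0.06],[[0.004,-0.024,0.01],0.12],[[0.006,-0.036,0.015],0.18],[[0.008,-0.05,0.02],0.24],[[0.01,-0.06,0.025],0.295]]}}

```text
clock: 8.85
tool_pos: [0.4903, -0.3102, 0.2588]
orientation: [180.0, -0.0, -170.3]
force: [-0.2, 0.4, -1.0]
opening: 0.026
gripper_force: 29.8
```

Call:
{"fn": "send_rows", "kwargs": {"deltas": [[[0,0,0],0],[[0,0,0],0],[[0,0,0],0],[[0,0,0],0],[[0,0,0],0]]}}

```text
clock: 9.27
tool_pos: [0.4895, -0.3094, 0.2598]
orientation: [-180.0, 0.0, -170.0]
force: [-0.3, -0.7, -1.4]
opening: 0.026
gripper_force: 29.8
```

```bash
python3 - <<'E'
from h import *
o=ctrl.get_obs();print(o['clock'],o['tool_pos'],o['orientation'],o['opening'])
p=snap('wrist')
b=fitcirc(p,.014,.062,(.365,-.33),.01);print(b)
c=b[1:];q=proj(p,[(*c,.03)])[0];print(q)
x,y=q.round().astype(int)
sh=[(circ(c,.014,.062),(0,0,255)),(rect(c,.037,.022,.010,10),(0,0,255)),(rect(c,.037,.022,.010,-10),(0,255,0))]
overlay(p,sh,(max(x-75,0),max(y-70,0),x+75,y+70),'o3.png',4)
E
```

```text
9.2667 [ 0.48952513 -0.30941209  0.25977143] [-1.79990524e+02  3.02164459e-02 -1.70029365e+02] 0.02604886842525071
(np.float64(55.69325339046183), np.float64(0.364), np.float64(-0.332))
[274.70028317  40.80231317]
```

View pics/o3.png

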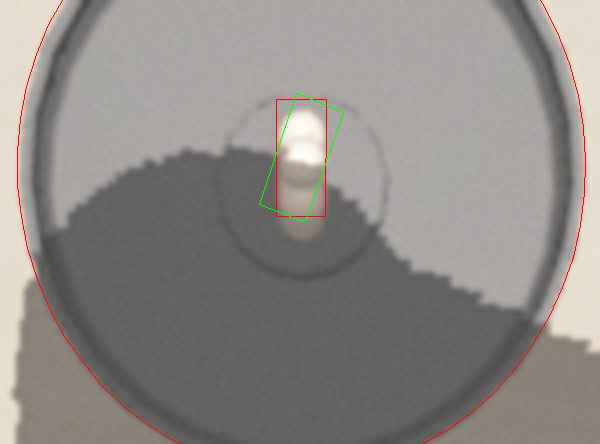

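Post yaw is +10° and the dish is centred at (0.364, -0.332). I'll move over it and lower.

```bash
python3 -c "
from h import *
plan([(.364,-.332,.16,-170)],v=.3)
"
```

```text
[[np.float64(0.1595), np.float64(-0.0006), np.float64(0.1247)], np.float64(-0.0005)]
-- at [ 3.64e-01 -3.32e-01  1.60e-01 -1.70e+02]
```

Call:
{"fn": "send_rows", "kwargs": {"deltas": [[[0.03,0,0],0],[[0.07,0,0.02],0],[[0.11,0,0.05],0],[[0.14,-0.001,0.08],0],[[0.1595,-0.001,0.11],0]]}}

```text
clock: 9.73
tool_pos: [0.3616, -0.3323, 0.1712]
orientation: [-180.0, 0.1, -170.1]
force: [0.2, -0.5, -1.6]
opening: 0.0257
gripper_force: 29.8
```

Call:
{"fn": "send_rows", "kwargs": {"deltas": [[[0,0,0.015],0],[[0,0,0.015],0],[[0,0,0.015],0],[[0,0,0.015],0],[[0,0,0.015],0]]}}

```text
clock: 10.15
tool_pos: [0.3653, -0.3327, 0.1606]
orientation: [-179.9, 0.1, -170.1]
force: [1.0, -0.2, -1.7]
opening: 0.0262
gripper_force: 29.8
```

```bash
python3 -c "
from h import *
plan([(.364,-.332,.125,-170)],v=.3)
"
```

```text
[[np.float64(0.0014), np.float64(0.0012), np.float64(0.0445)], np.float64(-0.0008)]
-- at [ 3.64e-01 -3.32e-01  1.25e-01 -1.70e+02]
```

Call:
{"fn": "send_rows", "kwargs": {"deltas": [[[0.0007,0.0007,0.01],0],[[0.0007,0.0007,0.02],0],[[0.0007,0.0007,0.03],0],[[0.0007,0.0007,0.04],0],[[0.0007,0.0007,0.046],0]]}}

```text
clock: 10.57
tool_pos: [0.3628, -0.3317, 0.1211]
orientation: [179.9, -0.1, -170.1]
force: [-0.2, -0.9, -1.0]
opening: 0.0261
gripper_force: 29.8
```

Call:
{"fn": "send_rows", "kwargs": {"deltas": [[[0,0,0.003],0],[[0,0,0.006],0],[[0,0,0.009],0],[[0,0,0.012],0],[[0,0,0.015],0]]}}

```text
clock: 10.98
tool_pos: [0.3635, -0.3321, 0.1106]
orientation: [-180.0, 0.0, -170.1]
force: [-0.4, -0.2, -1.2]
opening: 0.0259
gripper_force: 29.8
```

Call:
{"fn": "send_rows", "kwargs": {"deltas": [[[0,0,0.003],0],[[0,0,0.006],0],[[0,0,0.009],0],[[0,0,0.012],0],[[0,0,0.012],0]]}}

```text
clock: 11.4
tool_pos: [0.3634, -0.3321, 0.1006]
orientation: [-180.0, 0.0, -170.1]
force: [1.1, 1.1, -1.4]
opening: 0.0258
gripper_force: 29.8
```

Call:
{"fn": "send_rows", "kwargs": {"deltas": [[[0,0,0.004],0],[[0,0,0.008],0],[[0,0,0.011],0],[[0,0,0.0145],0],[[0,0,0.0145],0]]}}

```text
clock: 11.82
tool_pos: [0.3634, -0.332, 0.0889]
orientation: [180.0, -0.0, -170.1]
force: [2.1, 0.1, -2.6]
opening: 0.0255
gripper_force: 29.8
```

Call:
{"fn": "send_rows", "kwargs": {"deltas": [[[0,0,0],0],[[0,0,0],0],[[0,0,0],0],[[0,0,0],0],[[0,0,0],0]]}}

```text
clock: 12.23
tool_pos: [0.3634, -0.332, 0.0895]
orientation: [-180.0, 0.0, -170.1]
force: [1.9, 0.9, -3.4]
opening: 0.0254
gripper_force: 29.8
```

Call:
{"fn": "send_rows", "kwargs": {"deltas": [[[0,0,0.002],0],[[0,0,0.002],0],[[0,0,0.002],0],[[0,0,0.002],0],[[0,0,0.002],0]]}}

```text
clock: 12.65
tool_pos: [0.3635, -0.3321, 0.088]
orientation: [-180.0, 0.0, -170.1]
force: [2.0, 1.0, 2.8]
opening: 0.0254
gripper_force: 29.9
```

Call:
{"fn": "send_rows", "kwargs": {"deltas": [[[0,0,0],0],[[0,0,0],0],[[0,0,0],0],[[0,0,0],0],[[0,0,0],0]], "gripper": 0.6}}

```text
clock: 13.07
tool_pos: [0.363, -0.332, 0.0876]
orientation: [180.0, -0.0, -170.1]
force: [0.4, -0.8, -0.0]
opening: 0.051
gripper_force: 0.0
```

Call:
{"fn": "send_rows", "kwargs": {"deltas": [[[0,0,-0.03],0],[[0,0,-0.07],0],[[0,0,-0.11],0],[[0,0,-0.15],0],[[0,0,-0.2],0]]}}

```text
clock: 13.48
tool_pos: [0.3622, -0.3315, 0.2481]
orientation: [179.9, -0.1, -170.1]
force: [0.6, -0.3, -0.6]
opening: 0.0526
gripper_force: 0.0
```

```bash
python3 -c "
from h import *
plan([(.44,-.16,.30,-140),(.613,.05,.26,-197.2)])
p=snap('scene')
b=fitcirc(p,.014,.054,(.364,-.332),.01);print(b)
for z in (.010,.014,.02,.03):print(z,fitcirc(p,z,.054,(.364,-.332),.01))
overlay(p,[(circ((.364,-.332),.014,.054),(0,0,255)),(rect((.364,-.332),.046,.042,.026,10),(0,255,0))],(300,160,430,270),'o4.png',5)
"
```

```text
[[np.float64(-0.1325), np.float64(0.1946), np.float64(-0.0649)], np.float64(-0.335)]
-- at [   0.44   -0.16    0.3  -140.  ]
[[np.float64(-0.1672), np.float64(0.031), np.float64(0.025)], np.float64(0.3178)]
[[np.float64(-0.1319), np.float64(0.1073), np.float64(0.025)], np.float64(0.3178)]
-- at [ 6.130e-01  5.000e-02  2.600e-01 -1.972e+02]
(np.float64(56.627070762266605), np.float64(0.374), np.float64(-0.326))
0.01 (np.float64(55.445237525789345), np.float64(0.362), np.float64(-0.331))
0.014 (np.float64(56.627070762266605), np.float64(0.374), np.float64(-0.326))
0.02 (np.float64(55.87800743944153), np.float64(0.372), np.float64(-0.322))
0.03 (np.float64(44.592537943833165), np.float64(0.363), np.float64(-0.322))
```

View pics/o4.png

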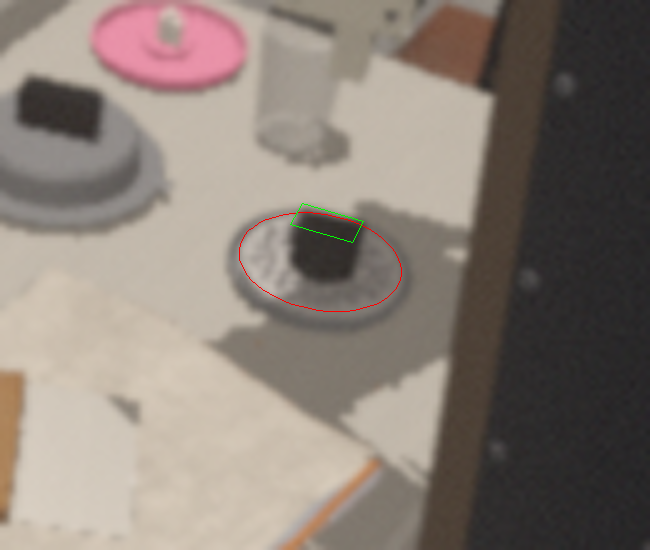

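The disc is down in its dish, with its rim inside the lip. Back to the processor for the ejector plate.

```bash
python3 -c "
from h import *
plan([(.613,.05,.25,-197.2)])
"
```

```text
[[np.float64(-0.1293), np.float64(0.1396), np.float64(0.0029)], np.float64(0.1006)]
[[np.float64(-0.1057), np.float64(0.1582), np.float64(0.0029)], np.float64(0.1006)]
[[np.float64(-0.0795), np.float64(0.1729), np.float64(0.0029)], np.float64(0.1006)]
-- at [ 6.130e-01  5.000e-02  2.500e-01 -1.972e+02]
```

Call:
{"fn": "send_rows", "kwargs": {"deltas": [[[-0.026,0.028,0.001],0.02],[[-0.052,0.056,0.001],0.04],[[-0.078,0.084,0.002],0.06],[[-0.104,0.112,0.003],0.08],[[-0.129,0.14,0.003],0.1]]}}

```text
clock: 13.95
tool_pos: [0.4462, -0.2027, 0.2452]
orientation: [180.0, 0.0, -179.2]
force: [-0.1, -0.8, 0.4]
opening: 0.0527
gripper_force: 0.0
```

Call:
{"fn": "send_rows", "kwargs": {"deltas": [[[-0.021,0.032,0.001],0.02],[[-0.042,0.064,0.001],0.04],[[-0.063,0.096,0.002],0.06],[[-0.084,0.127,0.003],0.08],[[-0.106,0.158,0.003],0.1]]}}

```text
clock: 14.37
tool_pos: [0.529, -0.0749, 0.2426]
orientation: [-180.0, -0.0, 171.8]
force: [0.4, -1.1, 0.5]
opening: 0.0524
gripper_force: 0.0
```

Call:
{"fn": "send_rows", "kwargs": {"deltas": [[[-0.016,0.035,0.001],0.02],[[-0.032,0.07,0.001],0.04],[[-0.048,0.105,0.002],0.06],[[-0.064,0.14,0.003],0.08],[[-0.08,0.173,0.003],0.1]]}}

```text
clock: 14.78
tool_pos: [0.6121, 0.0531, 0.24]
orientation: [-180.0, -0.0, 162.8]
force: [1.2, -0.7, 1.0]
opening: 0.053
gripper_force: 0.0
```

Call:
{"fn": "send_rows", "kwargs": {"deltas": [[[0,0,0],0],[[0,0,0],0],[[0,0,0],0],[[0,0,0],0],[[0,0,0],0]]}}

```text
clock: 15.2
tool_pos: [0.6112, 0.0508, 0.2407]
orientation: [180.0, 0.0, 162.8]
force: [-0.1, -0.1, -0.7]
opening: 0.0523
gripper_force: 0.0
```

```bash
python3 -c "
from h import *
o=ctrl.get_obs();print(o['clock'],o['tool_pos'],o['orientation'])
plan([(.613,.05,.20,-197.3)])
p=snap('wrist')
for z,r in ((.135,.073),(.135,.079),(.093,.068)):print(z,fitcirc(p,z,r,(.613,.05),.01))
"
```

```text
15.2 [0.61117087 0.05082306 0.2407106 ] [1.79996499e+02 1.72771612e-03 1.62824903e+02]
[[np.float64(-0.0025), np.float64(-0.0003), np.float64(0.0509)], np.float64(0.0014)]
-- at [ 6.130e-01  5.000e-02  2.000e-01 -1.973e+02]
0.135 (np.float64(36.1007757105519), np.float64(0.611), np.float64(0.05499999999999999))
0.135 (np.float64(37.98888452202804), np.float64(0.614), np.float64(0.048999999999999995))
0.093 (np.float64(61.33083582742517), np.float64(0.614), np.float64(0.049999999999999996))
```

Call:
{"fn": "send_rows", "kwargs": {"deltas": [[[-0.0025,0,0.02],0],[[-0.0025,0,0.04],0],[[-0.0025,0,0.06],0],[[-0.0025,0,0.08],0],[[-0.0025,0,0.0945],0]]}}

```text
clock: 15.67
tool_pos: [0.6129, 0.0503, 0.1639]
orientation: [-180.0, -0.0, 162.8]
force: [-0.7, -0.7, 0.2]
opening: 0.0528
gripper_force: 0.0
```

Call:
{"fn": "send_rows", "kwargs": {"deltas": [[[0,0,0],0],[[0,0,0],0],[[0,0,0],0],[[0,0,0],0],[[0,0,0],0]]}}

```text
clock: 16.08
tool_pos: [0.614, 0.0512, 0.166]
orientation: [179.9, 0.1, 162.9]
force: [-0.1, 0.4, 0.2]
opening: 0.0522
gripper_force: 0.0
```

Call:
{"fn": "send_rows", "kwargs": {"deltas": [[[0,0,0],0],[[0,0,0],0],[[0,0,0],0],[[0,0,0],0],[[0,0,0],0]], "gripper": 0}}

```text
clock: 16.5
tool_pos: [0.6133, 0.0506, 0.1651]
orientation: [-179.9, -0.0, 162.9]
force: [0.6, -0.8, 0.5]
opening: 0.0256
gripper_force: 30.0
```

Call:
{"fn": "send_rows", "kwargs": {"deltas": [[[0,0,-0.005],0],[[0,0,-0.015],0],[[0,0,-0.03],0],[[0,0,-0.05],0],[[0,0,-0.07],0]]}}

```text
clock: 16.92
tool_pos: [0.6134, 0.0511, 0.2219]
orientation: [-180.0, -0.0, 162.9]
force: [-0.7, 0.5, -0.2]
opening: 0.0259
gripper_force: 30.0
```

```bash
python3 -c "
from h import *
plan([(.613,.05,.30,162.9),(.548,.366,.29,178)])
"
```

```text
[[np.float64(0.0), np.float64(-0.0015), np.float64(-0.0976)], np.float64(-0.0003)]
-- at [6.130e-01 5.000e-02 3.000e-01 1.629e+02]
[[np.float64(0.0969), np.float64(0.1768), np.float64(0.0063)], np.float64(-0.0839)]
[[np.float64(0.0728), np.float64(0.188), np.float64(0.0063)], np.float64(-0.0839)]
-- at [  0.548   0.366   0.29  178.   ]
```

Call:
{"fn": "send_rows", "kwargs": {"deltas": [[[0,0,-0.03],0],[[0,0,-0.06],0],[[0,0,-0.085],0],[[0,0,-0.097],0],[[0,0,-0.097],0]]}}

```text
clock: 17.33
tool_pos: [0.6144, 0.0513, 0.3016]
orientation: [179.8, 0.2, 162.9]
force: [1.0, -0.4, -1.1]
opening: 0.0263
gripper_force: 30.0
```

Call:
{"fn": "send_rows", "kwargs": {"deltas": [[[0.019,0.035,0],-0.015],[[0.038,0.07,0],-0.03],[[0.057,0.105,0],-0.05],[[0.077,0.14,0],-0.07],[[0.097,0.177,0.006],-0.084]]}}

```text
clock: 17.75
tool_pos: [0.5803, 0.2103, 0.2931]
orientation: [-180.0, -0.0, 170.5]
force: [1.1, -0.0, -1.4]
opening: 0.0259
gripper_force: 30.0
```

Call:
{"fn": "send_rows", "kwargs": {"deltas": [[[0.015,0.038,0],-0.015],[[0.03,0.076,0],-0.03],[[0.044,0.114,0],-0.05],[[0.058,0.152,0],-0.07],[[0.073,0.188,0.006],-0.084]]}}

```text
clock: 18.17
tool_pos: [0.5478, 0.3689, 0.288]
orientation: [-180.0, -0.0, 178.1]
force: [0.7, 0.2, -1.1]
opening: 0.026
gripper_force: 30.0
```

Call:
{"fn": "send_rows", "kwargs": {"deltas": [[[0,0,0],0],[[0,0,0],0],[[0,0,0],0],[[0,0,0],0],[[0,0,0],0]]}}

```text
clock: 18.58
tool_pos: [0.5487, 0.3662, 0.2888]
orientation: [-180.0, -0.0, 177.9]
force: [0.5, 0.1, -1.6]
opening: 0.026
gripper_force: 30.0
```

```bash
python3 - <<'E'
from h import *
o=ctrl.get_obs();print(o['clock'],o['tool_pos'],o['orientation'],o['opening'])
p=snap('wrist')
b=fitcirc(p,.014,.077,(.395,.366),.014);print(b)
c=b[1:];q=proj(p,[(*c,.03)])[0];print(q)
x,y=q.round().astype(int)
sh=[(circ(c,.014,.077),(0,0,255)),(rect(c,.037,.022,.010,0),(0,0,255)),(rect(c,.037,.022,.010,-15),(0,255,0))]
overlay(p,sh,(max(x-90,0),max(y-70,0),x+90,y+70),'o5.png',4)
E
```

```text
18.5833 [0.54871957 0.36624445 0.28884457] [-1.79988894e+02 -1.09936048e-02  1.77916251e+02] 0.026023290052054282
(np.float64(45.872870342363704), np.float64(0.396), np.float64(0.371))
[274.48614405  17.1473072 ]
```

View pics/o5.png

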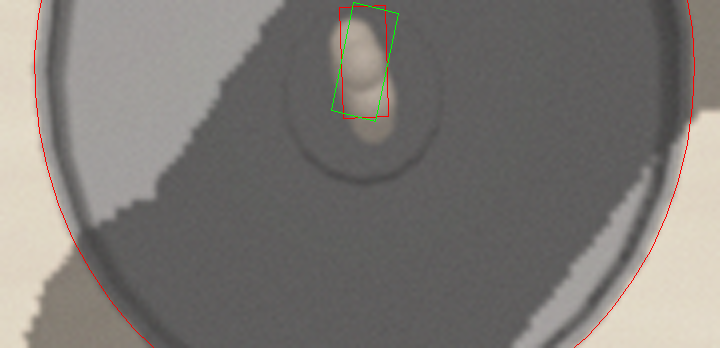

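```bash
python3 - <<'E'
from h import *
p=snap('wrist')
g=p['color'].astype(int);y0,x0=0,255
q=proj(p,circ((.396,.371),.012,.0175,40)).astype(np.int32)
m=np.zeros((420,560),np.uint8);cv2.fillPoly(m,[q.reshape(-1,1,2)],1)
# post is brighter than the shaded dish
gray=g.mean(2);d=gray[m>0];t=np.percentile(d,40)+25
P=np.argwhere((gray>t)&(m>0))[:,::-1].astype(np.float32);print(len(P),t,P.min(0),P.max(0))
vx,vy,cx,cy=cv2.fitLine(P,cv2.DIST_L2,0,.01,.01).ravel()
a=ray(p,(cx-8*vx,cy-8*vy),.03);b=ray(p,(cx+8*vx,cy+8*vy),.03);e=a-b
print('yaw',np.degrees(np.arctan2(e[1],e[0])),ray(p,(cx,cy),.03))
for yaw in range(4,21,2):
  best=None
  for z in (.037,):
    mm=np.zeros((420,560),np.uint8)
E
```

```text
315 120.0 [266.   4.] [282.  33.]
yaw -164.7788589904141 [0.39712411 0.37083984 0.03      ]
```

```bash
python3 -c "
from h import *
plan([(.3965,.371,.15,-164)])
"
```

```text
[[np.float64(0.0952), np.float64(-0.0005), np.float64(0.087)], np.float64(-0.1005)]
[[np.float64(0.0941), np.float64(0.0144), np.float64(0.087)], np.float64(-0.1005)]
-- at [ 3.965e-01  3.710e-01  1.500e-01 -1.640e+02]
```

Call:
{"fn": "send_rows", "kwargs": {"deltas": [[[0.02,0,0.005],-0.02],[[0.04,0,0.02],-0.04],[[0.06,0,0.04],-0.06],[[0.08,0,0.065],-0.08],[[0.0952,0,0.087],-0.1]]}}

```text
clock: 19.1
tool_pos: [0.4715, 0.3692, 0.219]
orientation: [179.9, 0.0, -173.0]
force: [0.3, -0.2, -1.5]
opening: 0.0257
gripper_force: 30.0
```

Call:
{"fn": "send_rows", "kwargs": {"deltas": [[[0.02,0.003,0.015],-0.02],[[0.04,0.006,0.03],-0.04],[[0.06,0.009,0.05],-0.06],[[0.08,0.012,0.07],-0.08],[[0.0941,0.0144,0.087],-0.1]]}}

```text
clock: 19.52
tool_pos: [0.3953, 0.3714, 0.1493]
orientation: [180.0, 0.0, -164.0]
force: [-0.9, -0.1, -1.1]
opening: 0.0259
gripper_force: 30.0
```

Call:
{"fn": "send_rows", "kwargs": {"deltas": [[[0,0,0],0],[[0,0,0],0],[[0,0,0],0],[[0,0,0],0],[[0,0,0],0]]}}

```text
clock: 19.93
tool_pos: [0.3971, 0.3725, 0.1506]
orientation: [179.9, 0.1, -164.1]
force: [0.1, 0.3, -1.4]
opening: 0.0257
gripper_force: 30.0
```

```bash
python3 -c "
from h import *
print(ctrl.get_obs()['orientation'])
plan([(.3965,.371,.12,-164)])
"
```

```text
[ 1.79936991e+02  7.10570032e-02 -1.64072896e+02]
[[np.float64(0.0013), np.float64(-0.0016), np.float64(0.0382)], np.float64(-0.0008)]
-- at [ 3.965e-01  3.710e-01  1.200e-01 -1.640e+02]
```

Call:
{"fn": "send_rows", "kwargs": {"deltas": [[[0.0008,-0.001,0.01],0],[[0.0008,-0.001,0.018],0],[[0.0008,-0.001,0.026],0],[[0.0008,-0.001,0.034],0],[[0.0008,-0.001,0.038],0]]}}

```text
clock: 20.35
tool_pos: [0.3956, 0.3707, 0.1179]
orientation: [-179.9, -0.1, -164.0]
force: [0.1, -0.3, -1.1]
opening: 0.0257
gripper_force: 30.0
```

Call:
{"fn": "send_rows", "kwargs": {"deltas": [[[0,0,0.003],0],[[0,0,0.006],0],[[0,0,0.009],0],[[0,0,0.012],0],[[0,0,0.012],0]]}}

```text
clock: 20.77
tool_pos: [0.3957, 0.3711, 0.1094]
orientation: [-180.0, -0.0, -164.0]
force: [0.1, 0.3, -0.6]
opening: 0.026
gripper_force: 30.0
```

Call:
{"fn": "send_rows", "kwargs": {"deltas": [[[0,0,0.003],0],[[0,0,0.006],0],[[0,0,0.009],0],[[0,0,0.012],0],[[0,0,0.012],0]]}}

```text
clock: 21.18
tool_pos: [0.3957, 0.371, 0.0996]
orientation: [-180.0, -0.0, -164.0]
force: [-0.6, 0.1, -0.6]
opening: 0.0256
gripper_force: 30.0
```

Call:
{"fn": "send_rows", "kwargs": {"deltas": [[[0,0,0.004],0],[[0,0,0.008],0],[[0,0,0.011],0],[[0,0,0.0145],0],[[0,0,0.0165],0]]}}

```text
clock: 21.6
tool_pos: [0.3958, 0.3711, 0.0869]
orientation: [-180.0, -0.0, -164.0]
force: [-8.4, -4.3, 26.0]
opening: 0.0258
gripper_force: 30.0
```

Call:
{"fn": "send_rows", "kwargs": {"deltas": [[[0,0,0],0],[[0,0,0],0],[[0,0,0],0],[[0,0,0],0],[[0,0,0],0]]}}

```text
clock: 22.02
tool_pos: [0.3958, 0.3712, 0.087]
orientation: [180.0, 0.0, -164.0]
force: [-0.0, -1.1, 3.3]
opening: 0.0258
gripper_force: 30.0
```

Call:
{"fn": "send_rows", "kwargs": {"deltas": [[[0,0,0],0],[[0,0,0],0],[[0,0,0],0],[[0,0,0],0],[[0,0,0],0]], "gripper": 0.55}}

```text
clock: 22.43
tool_pos: [0.3959, 0.3713, 0.0869]
orientation: [180.0, 0.0, -164.0]
force: [1.3, 0.6, -0.7]
opening: 0.0473
gripper_force: 0.0
```

Call:
{"fn": "send_rows", "kwargs": {"deltas": [[[0,0,-0.03],0],[[0,0,-0.07],0],[[0,0,-0.11],0],[[0,0,-0.15],0],[[0,0,-0.2],0]]}}

```text
clock: 22.85
tool_pos: [0.3952, 0.3704, 0.2473]
orientation: [-179.9, -0.1, -164.0]
force: [1.2, 1.3, -0.3]
opening: 0.0486
gripper_force: 0.0
```

Call:
{"fn": "send_rows", "kwargs": {"deltas": [[[-0.05,0,0],0],[[-0.1,0,0],0],[[-0.15,0,0],0],[[-0.2,0,0],0],[[-0.24,0,0],0]]}}

```text
clock: 23.27
tool_pos: [0.5829, 0.4244, 0.2467]
orientation: [-180.0, 0.0, -164.0]
force: [-0.9, 0.4, -0.1]
opening: 0.0479
gripper_force: 0.0
```

```bash
python3 - <<'E'
from h import *
o=ctrl.get_obs();print(o['clock'],o['tool_pos'],o['orientation'],o['opening'])
p=snap('wrist','w6.png')
print(proj(p,[(.397,.371,.015),(.557,.309,.076)]))
for z in (.011,.015,.022,.03,.045): print(z,fitcirc(p,z,.068,(.397,.371),.008))
s=snap('scene');
for z in (.011,.015,.022,.03,.045): print(z,fitcirc(s,z,.068,(.397,.371),.008))
E
```

```text
23.2667 [0.58288568 0.42440195 0.2466623 ] [-1.79999574e+02  1.85105478e-02 -1.64026838e+02] 0.047937914613876746
[[274.94349171 -48.91714312]
 [130.67274175 130.81992385]]
0.011 (np.float64(26.901562487251997), np.float64(0.396), np.float64(0.372))
0.015 (np.float64(26.666666666666668), np.float64(0.397), np.float64(0.372))
0.022 (np.float64(26.583989525632358), np.float64(0.398), np.float64(0.372))
0.03 (np.float64(25.75095579436231), np.float64(0.399), np.float64(0.372))
0.045 (np.float64(24.389109343436687), np.float64(0.401), np.float64(0.372))
0.011 (np.float64(80.0), np.float64(0.399), np.float64(0.37))
0.015 (np.float64(80.0), np.float64(0.397), np.float64(0.372))
0.022 (np.float64(80.0), np.float64(0.393), np.float64(0.374))
0.03 (np.float64(79.3257918716257), np.float64(0.389), np.float64(0.377))
0.045 (np.float64(47.93671972042935), np.float64(0.389), np.float64(0.379))
```

View pics/w6.png

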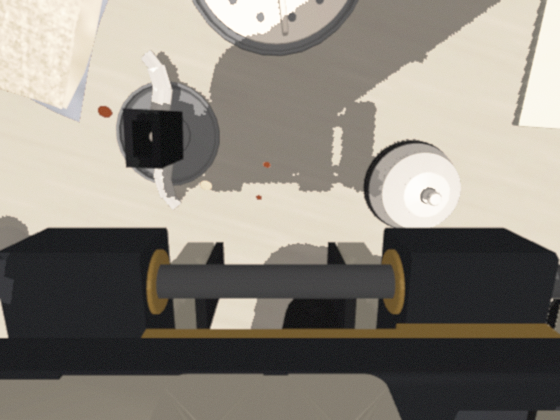

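The ejector plate is down in its dish. The blade hub is at (150,138) and its yaw is close to the tool's. I'll centre the camera on it.

Call:
{"fn": "send_rows", "kwargs": {"deltas": [[[0,-0.04,0],0],[[0,-0.08,0],0],[[0,-0.12,0],0],[[0,-0.125,0],0],[[0,-0.125,0],0]]}}

```text
clock: 23.78
tool_pos: [0.6082, 0.326, 0.2471]
orientation: [-180.0, -0.0, -164.2]
force: [0.3, 0.3, 0.3]
opening: 0.048
gripper_force: 0.0
```

```bash
python3 - <<'E'
from h import *
o=ctrl.get_obs();print(o['clock'],o['tool_pos'],o['orientation'],o['opening'])
p=snap('wrist')
b=fitcirc(p,.014,.046,(.557,.309),.015);print(b)
c=b[1:]
q=proj(p,[(*c,.05)])[0];x,y=q.round().astype(int)
sh=[(circ(c,.014,.046),(0,0,255)),(rect(c,.076,.042,.026,16),(0,0,255)),(rect(c,.010,.042,.026,16),(0,255,0))]
overlay(p,sh,(max(x-80,0),max(y-80,0),x+80,y+80),'o7.png',3.7)
E
```

```text
23.7833 [0.60821877 0.32597528 0.24713949] [-1.79999844e+02 -8.04153078e-03 -1.64152160e+02] 0.04801228866955172
(np.float64(72.63985747796276), np.float64(0.561), np.float64(0.318))
```

View pics/o7.png

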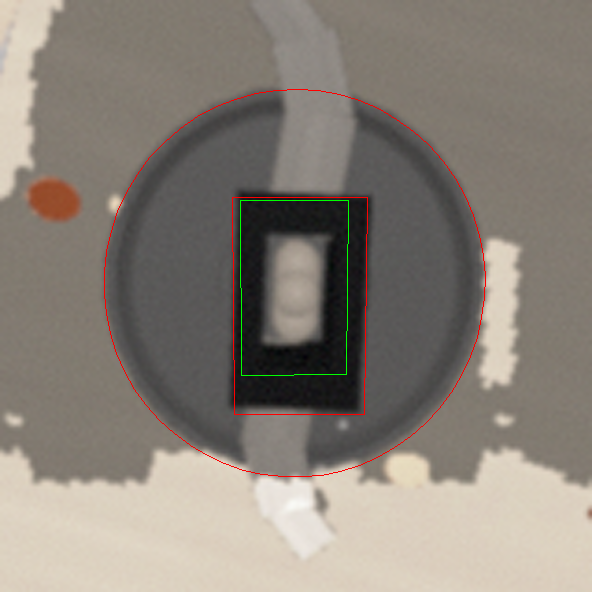

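```bash
python3 -c "
from h import *
plan([(.561,.318,.15,-164.5),(.561,.318,.112,-164.5)])
"
```

```text
[[np.float64(0.0597), np.float64(0.005), np.float64(0.1214)], np.float64(0.0045)]
-- at [ 5.610e-01  3.180e-01  1.500e-01 -1.645e+02]
[[np.float64(-0.0), np.float64(0.0), np.float64(0.0475)], np.float64(-0.0)]
-- at [ 5.610e-01  3.180e-01  1.120e-01 -1.645e+02]
```

Call:
{"fn": "send_rows", "kwargs": {"deltas": [[[0.03,0.003,0.01],0],[[0.05,0.005,0.04],0],[[0.0597,0.005,0.07],0],[[0.0597,0.005,0.1],0],[[0.0597,0.005,0.121],0]]}}

```text
clock: 24.25
tool_pos: [0.5592, 0.3196, 0.1485]
orientation: [-180.0, -0.1, -163.9]
force: [0.4, -0.7, 0.3]
opening: 0.0482
gripper_force: 0.0
```

Call:
{"fn": "send_rows", "kwargs": {"deltas": [[[0,0,0],0],[[0,0,0],0],[[0,0,0.016],0],[[0,0,0.032],0],[[0,0,0.0475],0]]}}

```text
clock: 24.67
tool_pos: [0.5617, 0.3201, 0.1136]
orientation: [179.9, 0.2, -164.0]
force: [0.1, -0.5, 0.5]
opening: 0.0484
gripper_force: 0.0
```

Call:
{"fn": "send_rows", "kwargs": {"deltas": [[[0,0,0],0],[[0,0,0],0],[[0,0,0],0],[[0,0,0],0],[[0,0,0],0]]}}

```text
clock: 25.08
tool_pos: [0.5613, 0.319, 0.1131]
orientation: [180.0, 0.1, -164.0]
force: [-0.2, -0.1, 0.2]
opening: 0.0482
gripper_force: 0.0
```

Call:
{"fn": "send_rows", "kwargs": {"deltas": [[[0,0,0],0],[[0,0,0],0],[[0,0,0],0],[[0,0,0],0],[[0,0,0],0]], "gripper": 0}}

```text
clock: 25.5
tool_pos: [0.561, 0.3187, 0.1123]
orientation: [180.0, 0.0, -164.0]
force: [0.5, 0.6, 2.0]
opening: 0.0258
gripper_force: 29.6
```

```bash
python3 -c "
from h import *
plan([(.561,.3187,.20,-164),(.561,.3187,.31,-164),(.6133,.0502,.30,-197.2)],v=.18)
"
```

```text
[[np.float64(-0.0), np.float64(-0.0), np.float64(-0.1097)], np.float64(-0.0001)]
-- at [   0.561     0.3187    0.2    -164.    ]
[[np.float64(-0.0), np.float64(0.0), np.float64(-0.1375)], np.float64(-0.0)]
-- at [   0.561     0.3187    0.31   -164.    ]
[[np.float64(0.0148), np.float64(-0.1703), np.float64(0.0063)], np.float64(0.1844)]
[[np.float64(-0.0344), np.float64(-0.1675), np.float64(0.0063)], np.float64(0.1844)]
-- at [ 6.133e-01  5.020e-02  3.000e-01 -1.972e+02]
```

Call:
{"fn": "send_rows", "kwargs": {"deltas": [[[0,0,-0.01],0],[[0,0,-0.03],0],[[0,0,-0.05],0],[[0,0,-0.08],0],[[0,0,-0.11],0]]}}

```text
clock: 25.92
tool_pos: [0.5605, 0.3183, 0.2009]
orientation: [-180.0, -0.1, -164.0]
force: [0.3, 0.8, -0.5]
opening: 0.0259
gripper_force: 29.6
```

Call:
{"fn": "send_rows", "kwargs": {"deltas": [[[0,0,-0.03],0],[[0,0,-0.06],0],[[0,0,-0.09],0],[[0,0,-0.12],0],[[0,0,-0.138],0]]}}

```text
clock: 26.33
tool_pos: [0.5613, 0.3187, 0.3142]
orientation: [179.9, 0.2, -164.0]
force: [0.6, 0.1, 0.3]
opening: 0.0259
gripper_force: 29.6
```

Call:
{"fn": "send_rows", "kwargs": {"deltas": [[[0.003,-0.034,0],0.037],[[0.006,-0.068,0],0.074],[[0.009,-0.102,0.002],0.111],[[0.012,-0.136,0.004],0.148],[[0.015,-0.17,0.006],0.184]]}}

```text
clock: 26.75
tool_pos: [0.5866, 0.1833, 0.3062]
orientation: [180.0, -0.0, 179.3]
force: [0.1, 0.3, -1.1]
opening: 0.0259
gripper_force: 29.6
```

Call:
{"fn": "send_rows", "kwargs": {"deltas": [[[-0.007,-0.034,0],0.037],[[-0.014,-0.068,0],0.074],[[-0.021,-0.102,0.002],0.111],[[-0.028,-0.136,0.004],0.148],[[-0.034,-0.1675,0.006],0.184]]}}

```text
clock: 27.17
tool_pos: [0.6126, 0.0488, 0.3014]
orientation: [180.0, -0.0, 162.7]
force: [-0.2, 0.6, -2.6]
opening: 0.0262
gripper_force: 29.6
```

Call:
{"fn": "send_rows", "kwargs": {"deltas": [[[0,0,0],0],[[0,0,0],0],[[0,0,0],0],[[0,0,0],0],[[0,0,0],0]]}}

```text
clock: 27.58
tool_pos: [0.6127, 0.0512, 0.3011]
orientation: [180.0, 0.0, 162.9]
force: [-0.6, 0.1, -0.9]
opening: 0.026
gripper_force: 29.6
```

```bash
python3 -c "
from h import *
print(ctrl.get_obs()['orientation'],ctrl.get_obs()['opening'])
plan([(.6133,.0502,.262,-197.2)])
"
```

```text
[1.79988029e+02 7.16547405e-03 1.62948167e+02] 0.026016598329351378
[[np.float64(-0.0011), np.float64(-0.001), np.float64(0.0489)], np.float64(0.0016)]
-- at [ 6.133e-01  5.020e-02  2.620e-01 -1.972e+02]
```

Call:
{"fn": "send_rows", "kwargs": {"deltas": [[[-0.001,-0.0008,0.012],0],[[-0.001,-0.0008,0.024],0],[[-0.001,-0.0008,0.036],0],[[-0.001,-0.0008,0.047],0],[[-0.001,-0.0008,0.049],0]]}}

```text
clock: 28.0
tool_pos: [0.6123, 0.0494, 0.2589]
orientation: [-179.9, -0.2, 162.9]
force: [-0.9, 0.1, -1.7]
opening: 0.0258
gripper_force: 29.6
```

Call:
{"fn": "send_rows", "kwargs": {"deltas": [[[0,0,0.005],0],[[0,0,0.01],0],[[0,0,0.015],0],[[0,0,0.02],0],[[0,0,0.022],0]]}}

```text
clock: 28.42
tool_pos: [0.6132, 0.0495, 0.2436]
orientation: [-180.0, -0.0, 162.9]
force: [-1.1, 0.7, -1.1]
opening: 0.0261
gripper_force: 29.6
```

Call:
{"fn": "send_rows", "kwargs": {"deltas": [[[0,0,0.005],0],[[0,0,0.01],0],[[0,0,0.015],0],[[0,0,0.02],0],[[0,0,0.022],0]]}}

```text
clock: 28.83
tool_pos: [0.613, 0.0495, 0.2257]
orientation: [-180.0, -0.0, 162.9]
force: [0.2, -0.8, -1.2]
opening: 0.0259
gripper_force: 29.6
```

Call:
{"fn": "send_rows", "kwargs": {"deltas": [[[0,0,0.008],0],[[0,0,0.016],0],[[0,0,0.024],0],[[0,0,0.03],0],[[0,0,0.036],0]]}}

```text
clock: 29.25
tool_pos: [0.6132, 0.0495, 0.197]
orientation: [-180.0, -0.0, 162.9]
force: [0.0, 0.6, -1.7]
opening: 0.0259
gripper_force: 29.6
```

Call:
{"fn": "send_rows", "kwargs": {"deltas": [[[0,0,0.002],0],[[0,0,0.004],0],[[0,0,0.006],0],[[0,0,0.008],0],[[0,0,0.0095],0]]}}

```text
clock: 29.67
tool_pos: [0.6134, 0.0496, 0.1902]
orientation: [180.0, 0.0, 162.9]
force: [-1.2, 0.6, 4.4]
opening: 0.026
gripper_force: 29.6
```

Call:
{"fn": "send_rows", "kwargs": {"deltas": [[[0,0,0],0],[[0,0,0],0],[[0,0,0],0],[[0,0,0],0],[[0,0,0],0]]}}

```text
clock: 30.08
tool_pos: [0.6133, 0.0496, 0.1903]
orientation: [180.0, 0.0, 162.9]
force: [-0.6, -0.2, -0.7]
opening: 0.026
gripper_force: 29.6
```

Seated at the expected height. I'll nudge, release, and head for the lid.

Call:
{"fn": "send_rows", "kwargs": {"deltas": [[[0,0,0.002],0],[[0,0,0.002],0],[[0,0,0.002],0],[[0,0,0.002],0],[[0,0,0.002],0]]}}

```text
clock: 30.5
tool_pos: [0.6135, 0.0495, 0.1902]
orientation: [180.0, 0.1, 162.9]
force: [-4.2, 0.3, 9.4]
opening: 0.0258
gripper_force: 29.6
```

Call:
{"fn": "send_rows", "kwargs": {"deltas": [[[0,0,0],0],[[0,0,0],0],[[0,0,0],0],[[0,0,0],0],[[0,0,0],0]], "gripper": 0.55}}

```text
clock: 30.92
tool_pos: [0.6133, 0.0495, 0.1884]
orientation: [-180.0, -0.0, 162.9]
force: [0.3, -0.0, 0.2]
opening: 0.0473
gripper_force: 0.0
```

Call:
{"fn": "send_rows", "kwargs": {"deltas": [[[0,0,-0.03],0],[[0,0,-0.06],0],[[0,0,-0.09],0],[[0,0,-0.12],0],[[0,0,-0.14],0]]}}

```text
clock: 31.33
tool_pos: [0.6138, 0.0495, 0.3031]
orientation: [179.9, 0.1, 162.9]
force: [0.4, -0.7, -0.2]
opening: 0.0484
gripper_force: 0.0
```

```bash
python3 -c "
from h import *
plan([(.66,-.295,.28,-163)])
"
```

```text
[[np.float64(-0.0909), np.float64(-0.1973), np.float64(0.0144)], np.float64(-0.1895)]
[[np.float64(-0.0291), np.float64(-0.2153), np.float64(0.0144)], np.float64(-0.1895)]
-- at [   0.66    -0.295    0.28  -163.   ]
```

Call:
{"fn": "send_rows", "kwargs": {"deltas": [[[-0.018,-0.04,0],-0.038],[[-0.036,-0.08,0],-0.076],[[-0.054,-0.12,0],-0.114],[[-0.072,-0.16,0.007],-0.152],[[-0.091,-0.197,0.014],-0.19]]}}

```text
clock: 31.75
tool_pos: [0.6365, -0.1241, 0.2896]
orientation: [180.0, 0.0, -179.8]
force: [0.7, 0.0, -0.3]
opening: 0.0481
gripper_force: 0.0
```

Call:
{"fn": "send_rows", "kwargs": {"deltas": [[[-0.006,-0.043,0],-0.038],[[-0.012,-0.086,0],-0.076],[[-0.018,-0.13,0],-0.114],[[-0.024,-0.173,0.007],-0.152],[[-0.029,-0.215,0.014],-0.19]]}}

```text
clock: 32.17
tool_pos: [0.6598, -0.2964, 0.2781]
orientation: [-180.0, 0.0, -162.8]
force: [0.9, 0.4, -0.2]
opening: 0.0485
gripper_force: 0.0
```

Call:
{"fn": "send_rows", "kwargs": {"deltas": [[[0,0,0],0],[[0,0,0],0],[[0,0,0],0],[[0,0,0],0],[[0,0,0],0]]}}

```text
clock: 32.58
tool_pos: [0.6598, -0.2934, 0.2787]
orientation: [-180.0, 0.0, -162.9]
force: [-0.2, -0.2, -0.1]
opening: 0.0483
gripper_force: 0.0
```

```bash
python3 - <<'E'
from h import *
o=ctrl.get_obs();print(o['clock'],o['tool_pos'],o['orientation'],o['opening'])
p=snap('wrist')
b=fitcirc(p,.010,.080,(.571,-.324),.015);print(b)
c=b[1:]
q=proj(p,[(*c,.05)])[0];x,y=q.round().astype(int)
sh=[(circ(c,.010,.080),(0,0,255)),(rect(c,.072,.060,.024,17),(0,0,255))]
overlay(p,sh,(max(x-110,0),max(y-110,0),x+110,y+110),'o8.png',2.7)
E
```

```text
32.5833 [ 0.65982227 -0.29341046  0.27870699] [-1.79985109e+02  3.60475055e-02 -1.62864689e+02] 0.048327672889642945
(np.float64(70.15100355326094), np.float64(0.573), np.float64(-0.328))
```

View pics/o8.png

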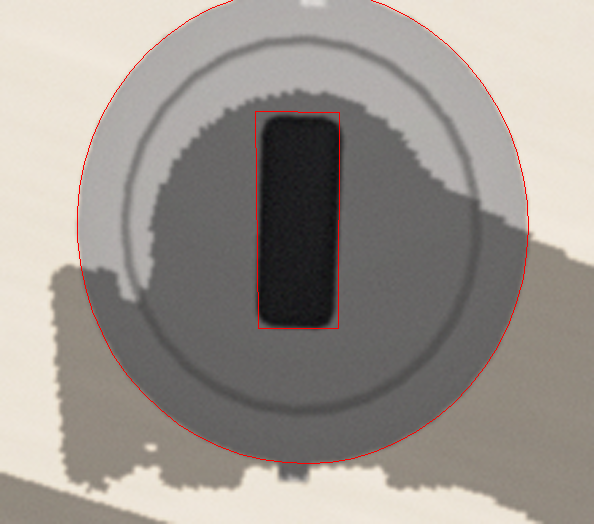

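```bash
python3 -c "
from h import *
plan([(.5735,-.328,.16,-164.5),(.5735,-.328,.111,-164.5)])
"
```

```text
[[np.float64(0.1159), np.float64(-0.0095), np.float64(0.1485)], np.float64(0.0182)]
-- at [ 5.735e-01 -3.280e-01  1.600e-01 -1.645e+02]
[[np.float64(-0.0), np.float64(0.0), np.float64(0.0612)], np.float64(-0.0)]
-- at [ 5.735e-01 -3.280e-01  1.110e-01 -1.645e+02]
```

Call:
{"fn": "send_rows", "kwargs": {"deltas": [[[0.04,-0.004,0.01],0.018],[[0.08,-0.008,0.03],0.018],[[0.116,-0.0095,0.06],0.018],[[0.116,-0.0095,0.1],0.018],[[0.116,-0.0095,0.145],0.018]]}}

```text
clock: 33.05
tool_pos: [0.5729, -0.3292, 0.1642]
orientation: [-179.8, 0.3, -164.6]
force: [0.4, 0.1, -0.2]
opening: 0.0484
gripper_force: 0.0
```

Call:
{"fn": "send_rows", "kwargs": {"deltas": [[[0,0,0.004],0],[[0,0,0.02],0],[[0,0,0.035],0],[[0,0,0.05],0],[[0,0,0.064],0]]}}

```text
clock: 33.47
tool_pos: [0.5738, -0.3287, 0.111]
orientation: [-180.0, 0.1, -164.5]
force: [0.7, 0.6, -0.1]
opening: 0.0484
gripper_force: 0.0
```

Call:
{"fn": "send_rows", "kwargs": {"deltas": [[[0,0,0],0],[[0,0,0],0],[[0,0,0],0],[[0,0,0],0],[[0,0,0],0]]}}

```text
clock: 33.88
tool_pos: [0.5735, -0.3292, 0.1118]
orientation: [-180.0, 0.1, -164.6]
force: [-0.8, -0.2, 0.8]
opening: 0.0483
gripper_force: 0.0
```

Call:
{"fn": "send_rows", "kwargs": {"deltas": [[[0,0,0],0],[[0,0,0],0],[[0,0,0],0],[[0,0,0],0],[[0,0,0],0]], "gripper": 0}}

```text
clock: 34.3
tool_pos: [0.573, -0.329, 0.1111]
orientation: [180.0, -0.0, -164.6]
force: [0.0, 0.8, 0.9]
opening: 0.0236
gripper_force: 29.9
```

Call:
{"fn": "send_rows", "kwargs": {"deltas": [[[0,0,-0.005],0],[[0,0,-0.03],0],[[0,0,-0.07],0],[[0,0,-0.11],0],[[0,0,-0.15],0]]}}

```text
clock: 34.72
tool_pos: [0.5726, -0.329, 0.232]
orientation: [180.0, -0.1, -164.6]
force: [-0.1, 0.4, -1.3]
opening: 0.024
gripper_force: 29.9
```

Call:
{"fn": "send_rows", "kwargs": {"deltas": [[[0,0,-0.04],0],[[0,0,-0.08],0],[[0,0,-0.11],0],[[0,0,-0.11],0],[[0,0,-0.11],0]]}}

```text
clock: 35.13
tool_pos: [0.5734, -0.3291, 0.3208]
orientation: [-179.9, 0.2, -164.6]
force: [0.1, -0.2, -2.3]
opening: 0.0237
gripper_force: 29.9
```

```bash
python3 -c "
from h import *
plan([(.6135,.05,.30,-180)],v=.18)
"
```

```text
[[np.float64(-0.0582), np.float64(0.1478), np.float64(0.0087)], np.float64(0.0572)]
[[np.float64(-0.0447), np.float64(0.1524), np.float64(0.0087)], np.float64(0.0572)]
[[np.float64(-0.0308), np.float64(0.1558), np.float64(0.0087)], np.float64(0.0572)]
-- at [ 6.135e-01  5.000e-02  3.000e-01 -1.800e+02]
```

Call:
{"fn": "send_rows", "kwargs": {"deltas": [[[-0.012,0.03,0.001],0.011],[[-0.024,0.06,0.003],0.022],[[-0.036,0.09,0.005],0.033],[[-0.048,0.12,0.007],0.045],[[-0.058,0.148,0.009],0.057]]}}

```text
clock: 35.55
tool_pos: [0.5856, -0.2011, 0.3097]
orientation: [179.9, -0.2, -169.7]
force: [0.7, 0.4, -1.5]
opening: 0.0238
gripper_force: 29.9
```

Call:
{"fn": "send_rows", "kwargs": {"deltas": [[[-0.009,0.03,0.001],0.011],[[-0.018,0.06,0.003],0.022],[[-0.027,0.09,0.005],0.033],[[-0.036,0.12,0.007],0.045],[[-0.045,0.152,0.009],0.057]]}}

```text
clock: 35.97
tool_pos: [0.5991, -0.0754, 0.3026]
orientation: [180.0, -0.2, -174.9]
force: [0.6, -0.9, -0.7]
opening: 0.024
gripper_force: 29.9
```

Call:
{"fn": "send_rows", "kwargs": {"deltas": [[[-0.006,0.033,0.001],0.011],[[-0.012,0.066,0.003],0.022],[[-0.018,0.1,0.005],0.033],[[-0.025,0.13,0.007],0.045],[[-0.031,0.156,0.009],0.057]]}}

```text
clock: 36.38
tool_pos: [0.6125, 0.0516, 0.2955]
orientation: [-180.0, -0.2, -180.0]
force: [0.3, 0.1, -1.8]
opening: 0.0238
gripper_force: 29.9
```

Call:
{"fn": "send_rows", "kwargs": {"deltas": [[[0,0,0],0],[[0,0,0],0],[[0,0,0],0],[[0,0,0],0],[[0,0,0],0]]}}

```text
clock: 36.8
tool_pos: [0.6131, 0.0491, 0.2971]
orientation: [-180.0, -0.0, -180.0]
force: [-0.7, 1.0, -1.1]
opening: 0.0235
gripper_force: 29.9
```

```bash
python3 -c "
from h import *
plan([(.6135,.05,.255,-180)],v=.18)
p=snap('scene')
print([(b['conf'],(np.array(b['xy'])*[560,420]).round()) for b in ctrl.boxes_of(p,'chopping_blade')],proj(p,[(.6135,.05,.1)]))
"
```

```text
[[np.float64(-0.0005), np.float64(0.0011), np.float64(0.0526)], np.float64(0.0)]
-- at [ 6.135e-01  5.000e-02  2.550e-01 -1.800e+02]
[(0.82, array([231., 218.]))] [[230.70372212 219.3258824 ]]
```

Blade confirmed in the bowl. Lowering the lid.

Call:
{"fn": "send_rows", "kwargs": {"deltas": [[[0,0.001,0.012],0],[[0,0.001,0.024],0],[[0,0.001,0.036],0],[[0,0.001,0.048],0],[[0,0.001,0.053],0]]}}

```text
clock: 37.32
tool_pos: [0.6125, 0.0506, 0.2524]
orientation: [-180.0, -0.2, -180.0]
force: [0.6, -0.0, -2.2]
opening: 0.024
gripper_force: 29.9
```

Call:
{"fn": "send_rows", "kwargs": {"deltas": [[[0,0,0.004],0],[[0,0,0.008],0],[[0,0,0.012],0],[[0,0,0.016],0],[[0,0,0.017],0]]}}

```text
clock: 37.73
tool_pos: [0.6132, 0.0509, 0.241]
orientation: [180.0, -0.0, -179.9]
force: [-0.1, -0.4, -0.6]
opening: 0.0239
gripper_force: 29.9
```

Call:
{"fn": "send_rows", "kwargs": {"deltas": [[[0,0,0.001],0],[[0,0,0.002],0],[[0,0,0.003],0],[[0,0,0.004],0],[[0,0,0.005],0]]}}

```text
clock: 38.15
tool_pos: [0.6134, 0.0509, 0.238]
orientation: [-180.0, 0.0, -179.9]
force: [-4.3, 0.4, 9.4]
opening: 0.0241
gripper_force: 29.9
```

Call:
{"fn": "send_rows", "kwargs": {"deltas": [[[0,0,0],0],[[0,0,0],0],[[0,0,0],0],[[0,0,0],0],[[0,0,0],0]]}}

```text
clock: 38.57
tool_pos: [0.6134, 0.0508, 0.2381]
orientation: [180.0, 0.0, -179.9]
force: [-3.6, 0.4, 6.1]
opening: 0.024
gripper_force: 29.9
```

Contact at exactly the expected height. Release, retreat and check.

Call:
{"fn": "send_rows", "kwargs": {"deltas": [[[0,0,0],0],[[0,0,0],0],[[0,0,0],0],[[0,0,0],0],[[0,0,0],0]], "gripper": 0.55}}

```text
clock: 38.98
tool_pos: [0.6133, 0.0508, 0.2372]
orientation: [-180.0, -0.0, -179.9]
force: [-0.2, -0.1, -0.2]
opening: 0.047
gripper_force: 0.0
```

Call:
{"fn": "send_rows", "kwargs": {"deltas": [[[0,0,-0.03],0],[[0,0,-0.06],0],[[0,0,-0.1],0],[[0,0,-0.14],0],[[0,0,-0.16],0]]}}

```text
clock: 39.4
tool_pos: [0.6142, 0.0507, 0.3697]
orientation: [180.0, 0.3, -179.9]
force: [0.2, -0.8, 0.8]
opening: 0.0484
gripper_force: 0.0
```

Call:
{"fn": "send_rows", "kwargs": {"deltas": [[[0,0.04,0],0],[[0,0.08,0],0],[[0,0.12,0],0],[[0,0.16,0],0],[[0,0.2,0],0]]}}

```text
clock: 39.82
tool_pos: [0.613, 0.2122, 0.3654]
orientation: [180.0, 0.0, -180.0]
force: [0.0, 0.4, -0.9]
opening: 0.0479
gripper_force: 0.0
```

Call:
{"fn": "send_rows", "kwargs": {"deltas": [[[0,0,0],0],[[0,0,0],0],[[0,0,0],0],[[0,0,0],0],[[0,0,0],0]]}}

```text
clock: 40.23
tool_pos: [0.6132, 0.2099, 0.3655]
orientation: [180.0, 0.0, 180.0]
force: [-0.2, 0.2, 0.2]
opening: 0.0482
gripper_force: 0.0
```

```bash
python3 - <<'E'
from h import *
p=snap('scene')
c=(.613,.05)
for z in (.135,.142,.15): print(z,fitcirc(p,z,.08,c,.01))
overlay(p,[(circ(c,.136,.080),(0,0,255)),(rect(c,.199,.06,.024,0),(0,255,0)),(circ((.397,.371),.015,.068),(0,0,255)),(circ((.364,-.332),.014,.054),(0,0,255))],(100,120,440,410),'o9.png',2)
E
```

```text
0.135 (np.float64(63.873558800538525), np.float64(0.616), np.float64(0.048999999999999995))
0.142 (np.float64(64.40373835575457), np.float64(0.61), np.float64(0.05399999999999999))
0.15 (np.float64(62.24991643202423), np.float64(0.604), np.float64(0.059999999999999984))
```

View pics/o9.png

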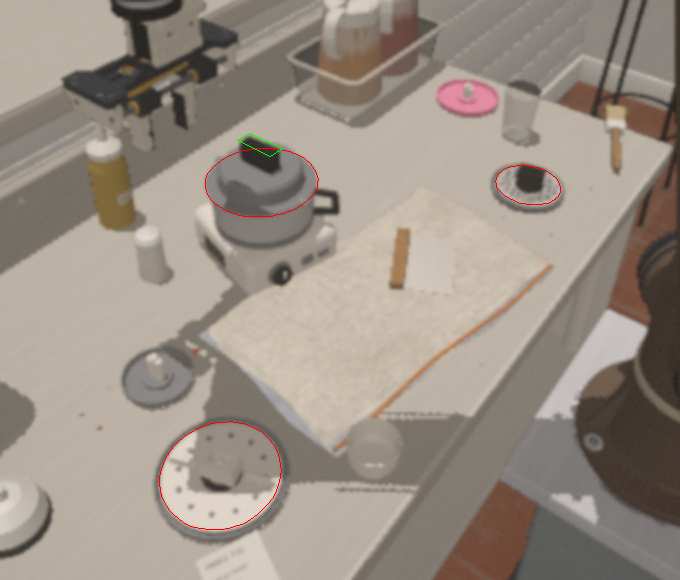

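The lid sits level at (262,180), with the plate at (220,475) and the disc at (528,185) seated. The tumbler and shaker are where they were. Handing in.

```bash
python3 -c "
from plant import ctrl
print(ctrl.close_job())"
```

```text
the job is handed in; nothing more can be done
None
```

I handed the job in at about 40 s: disc and ejector plate down on their stands, blade fully down on the drive shaft, lid level on the rim, and tumbler and shaker untouched; the hand-in gave no verdict.

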